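# Bring the knob-lidded spice jar to the front of the carousel and hold it there

### The arm

A 6-joint arm with a two-finger parallel gripper is mounted at the origin on the work surface. World frame = base frame: x ahead of the robot, y to its left, z up, the work surface at z = 0. Lengths are in m, angles in rad, forces in N, time in s.
With the tool pointing down it reaches from about 0.2 to 0.875 m from the base axis. Payload 3.4 kg.
Tool frame: the origin (TCP) lies where the fingers leave the gripper's body, on its centre line; the fingertips stand 97 mm ahead of it and the grasp point (between the pads) lies 78 mm ahead of it (arm.tip_reach is the distance from the TCP to the fingertips, in m); z points along the fingers, y is the line along which they close (so a half turn about z gives the same grasp; the last joint's range is limited). The gripper opens to 94 mm and grips with 3 to 60 N. Pads are 16 mm wide; open, the fingers measure 119 mm over their backs; the gripper's body (75 mm by 177 mm) begins 78 mm behind the grasp point.
Start: joints at [1.02, 0.276, 1.505, -0, 1.361, -0.121], TCP at [0.24, 0.523, 0.303] pointing down, gripper open.
Joint ranges: [-2.89, 2.89], [-0.75, 2.08], [0.22, 2.7], [-1.18, 4.32], [0.11, 2.71], [-2.7, 2.7]. Speed limits (rad/s): [2.57, 2.57, 3.14, 3.14, 3.14, 3.14].

### API

Orientations are given as a unit quaternion [x, y, z, w].
In Python, from cell import arm gives the robot as it stands.
- The arm moves only by the shell command python3 -m handwheel 'ROWS'. ROWS is JSON, a list of rows, each a list of 3 entries, a list of its own where there are three numbers: the turn, a rotation vector about the tool's x, y, z in units of 4 degrees (1.0 is 4 degrees), then the shift along the tool's x, y, z in units of 5 cm (1.0 is 5 cm), then the closure, from 0 (fully open) to 1 (shut). In form: [[[wx, wy, wz], [dx, dy, dz], gripper], ...]. A call has 1 to 5 rows; each row shifts and turns the commanded pose from where the row before left it, along the tool's axes as they then stand; what a row does not reach is not made up. A row lasts 1/8 s, in which the tool goes at most 62.5 mm and 10.7 degrees, less where a joint would pass 70% of its speed; a pose out of reach is approached as far as the arm can. A call with a number of a shift or a turn outside -1 to 1 is refused whole. A call with a gripper value outside its range is refused whole. The fingers move at their own pace and stop on an object; the grip force is fixed at half the most. Time passes only in rows, so rows that do not move let the fingers close. It gives the time, the measured TCP pose, the force, the opening and the grip force at its end, in the units of the state.
- arm.get_obs(): the state, without advancing time (a new reading comes with each control period).
- arm.capture(name): name is "scene" or "top" or "wrist"; returns a dict with "pixels" (480x640x3 uint8, red, green, blue), "fx", "fy", "cx", "cy" (pixels), "k1" (the pictures are not rectified: a ray, as slopes to the right and down, at radius r is drawn at 1 + k1 r^2 times it, then the intrinsics apply), "world_from_camera" (4x4, takes a point from camera to world coordinates); the wrist camera has in their place "T_tool_cam" (4x4, takes a point from camera to tool coordinates, whose origin is the TCP and whose axes are the flange's). Camera axes: x right, y up, looking along -z (the intrinsics and any distortion apply to the point x, -y, -z); pixel columns grow to the right and rows downward; lengths in m; the calibration is good to about 2 mm. A picture is of the moment at which its call begins: read the wrist's pose just before it. There is no depth.
- arm.sign_off(): hands the job in; it is judged then, once.
The state is a dict: "t": time; "qpos": joint angles; "qvel": joint speeds; "joint_efforts": joint torques, N m; "position": TCP position; "orientation": TCP orientation; "ft_force": force on the tool from outside, world axes, zero at the start; "moment": the same for the moment, N m; "grip_width": opening from 0.0 (shut) to 1.0 (fully open); "gripper_force": force on a finger pad.
Only numpy, scipy, OpenCV 4.12 (cv2) and the standard library are available. Lean on these libraries where they do the work, as an engineer would, in place of code of your own. Each camera call takes 0.05 s, during which the arm holds its last target. There are 200 camera calls.

### The job

Turn the spice carousel, which has a grip bar on top for this, until the jar with the ball knob on its lid stands at the front, in line with the pointer on the carousel's foot, turning gently and without lifting or tipping any jar or pushing about the other things on the counter. Finish while holding: the program ends with the gripper still holding the turntable still, so that the jar stays at the front.

Things in the scene. Friction and masses are not known exactly. Their poses are not given: they have to be found in the camera images.
- foot: fixed foot of the carousel: light wooden disc, 170 mm across, 12 mm thick, under the tray. A flat wooden pointer (22 mm wide, 12 mm thick, round tip) sticks out of it along its own -x, tip 161 mm from the centre, 43 mm beyond the tray: that side is the front. Origin on the turning axis at the counter top; z up. Place and yaw differ each time
- carousel: round light wooden tray, 236 mm across, turning endlessly both ways about its z, the axis of the foot; light bearing friction (0.06 N m), no spring. Origin on the axis at its underside, 17 mm above the counter. Inner floor 8 mm, divider tops 43 mm, rim 45 mm above the origin. Six equal places, the first along its -x, then every 60 degrees; one is empty
- handle (a point): middle of the light wooden grip bar fixed across the top of a steel post (18 mm thick) in the middle of the carousel; turns with it. Bar 70 mm long (its x) by 14 mm thick (its y) by 26 mm high; this point is on the turning axis, 165 mm above the counter; same axes as the carousel. It stands clear above all the jars
- knob_jar: the wanted jar: brown-filled spice jar 44 mm across with a steel lid that carries a steel ball knob 28 mm across, 112 mm high over the knob. Origin at the centre of its underside; z up. Stands loose in one of the places of the tray, about 84 mm from the axis
- tall_jar: another spice jar, loose on the tray: 46 mm across, 100 mm high, flat steel lid; origin at the centre of its underside
- squat_jar: another spice jar, loose on the tray: 52 mm across, 60 mm high, flat steel lid; origin at the centre of its underside
- plain_jar: another spice jar, loose on the tray: 44 mm across, 82 mm high, flat steel lid; origin at the centre of its underside
- cone_jar: another spice jar, loose on the tray: 44 mm across, 92 mm high, steel lid tapering to a flat top without a ball; origin at the centre of its underside
- mug: white mug on the counter, left of the carousel, 80 mm across, 92 mm high; origin at the centre of its underside; not to be disturbed
- sauce_bottle: sauce bottle on the counter, right of the carousel, 60 mm across, 170 mm high; origin at the centre of its underside; not to be disturbed
- tin: food tin on the counter, right of the carousel, 74 mm across, 100 mm high; origin at the centre of its underside; not to be disturbed
- spoon: wooden spoon lying on the counter to the left, 260 mm long; origin near its middle, at its underside; not to be disturbed

How it is judged:
At the end, for the whole second after the job is handed in: The knob jar stands on the pointer side, its centre within 14 mm of the pointer's centre line; the fingers press on the carousel (bar or tray) with over 1 N and it stands still (under 0.1 rad/s); all five jars stand upright (within 0.2 rad) on the tray floor (x of knob_jar in the frame of foot below -0.05 m and y of knob_jar in the frame of foot between -0.014 and 0.014 m and contact force between the fingers and carousel above 1 N and angular speed of carousel below 0.1 rad/s and angle between each of knob_jar, tall_jar, squat_jar, plain_jar, cone_jar's own z axis and vertical below 0.2 rad and z of knob_jar in the frame of carousel between 0 and 0.02 m and z of tall_jar in the frame of carousel between 0 and 0.02 m and z of squat_jar in the frame of carousel between 0 and 0.02 m and z of plain_jar in the frame of carousel between 0 and 0.02 m and z of cone_jar in the frame of carousel between 0 and 0.02 m); the arm keeps its last pose, push and grip.
It fails at once if a jar was lifted or tipped (z of any of knob_jar, tall_jar, squat_jar, plain_jar, cone_jar in the frame of carousel above 0.025 m or angle between any of knob_jar, tall_jar, squat_jar, plain_jar, cone_jar's own z axis and vertical above 0.5 rad).
It fails at once if the carousel was spun roughly (over 4 rad/s) (angular speed of carousel above 4 rad/s).
It fails at once if something else on the counter was pushed more than 40 mm (distance of any of mug, sauce_bottle, tin, spoon from where it was at the start of the episode above 0.04 m).
It also fails if it takes over 54 s, if anything falls off the work surface, if the arm or the gripper's body presses on something with over 40 N, if the wrist force passes 120 N, or if a joint passes its speed limit or range.

## Working session

There is one attempt and no reset: what is moved stays moved. The work goes in short steps, Python scripts to look and compute and a shell command to move; the robot and the scene stay as the last step left them, time stands still between calls to the robot, and variables do not carry over. Pictures are saved under pics/ and viewed, at most 10 in all, crops included, and the job is handed in when it is done.

```bash
mkdir -p pics; cat > h.py <<'E'
import numpy as np, cv2
from cell import arm
from scipy.spatial.transform import Rotation as R
def cam(name):
    o=arm.get_obs(); c=arm.capture(name)
    if 'T_tool_cam' in c:
        T=np.eye(4);T[:3,:3]=R.from_quat(o['orientation']).as_matrix();T[:3,3]=o['position']
        c['world_from_camera']=T@np.array(c['T_tool_cam'])
    return c
def ray(c,u,v):
    K=np.array([[c['fx'],0,c['cx']],[0,c['fy'],c['cy']],[0,0,1.]])
    p=cv2.undistortPoints(np.array([[[u,v]]],float),K,np.array([c['k1'],0,0,0.]))[0,0]
    W=np.array(c['world_from_camera']); return W[:3,3],W[:3,:3]@np.array([p[0],-p[1],-1])
def plane(c,u,v,z):
    o,d=ray(c,u,v); return o+d*(z-o[2])/d[2]
def save(c,n): cv2.imwrite('pics/'+n+'.png',c['pixels'][:,:,::-1])
E
python3 - <<'E'
from h import *
print(arm.get_obs())
for n in ['scene','top']:
    c=cam(n); save(c,n+'0'); print(n,c['fx'],c['k1'],np.round(c['world_from_camera'],3))
E
```

```text
{'t': 0.0, 'qpos': array([ 1.01996380e+00,  2.76578150e-01,  1.50608020e+00,  3.71759301e-05,
        1.36070259e+00, -1.20977766e-01]), 'qvel': array([-0.0009784 , -0.00184664,  0.00184918, -0.00029848, -0.00082776,
        0.00090508]), 'joint_efforts': array([-1.02490867e-03, -4.04604435e+01, -2.37226725e+01,  7.02134636e-02,
        3.49092472e-02, -1.67820572e-04]), 'position': array([0.23940914, 0.52237342, 0.30183529]), 'orientation': array([ 2.13280198e-01,  9.76990673e-01, -8.28739790e-04, -3.08594863e-04]), 'ft_force': array([ 0.09163267,  0.40994417, -0.09094474]), 'moment': array([-0.01901808, -0.01718477, -0.03603624]), 'gripper_force': 0.0, 'grip_width': 0.9987267350211981}
scene 528.2604535170015 -0.1121062450231785 [[ 0.527 -0.451  0.721  1.277]
 [ 0.85   0.284 -0.443 -0.466]
 [-0.005  0.846  0.533  0.68 ]
 [ 0.     0.     0.     1.   ]]
top 533.3265948560709 0.027981569914917067 [[ 0.017  0.985 -0.174  0.294]
 [-1.     0.019  0.007 -0.004]
 [ 0.01   0.174  0.985  1.475]
 [ 0.     0.     0.     1.   ]]
```

View pics/top0.png

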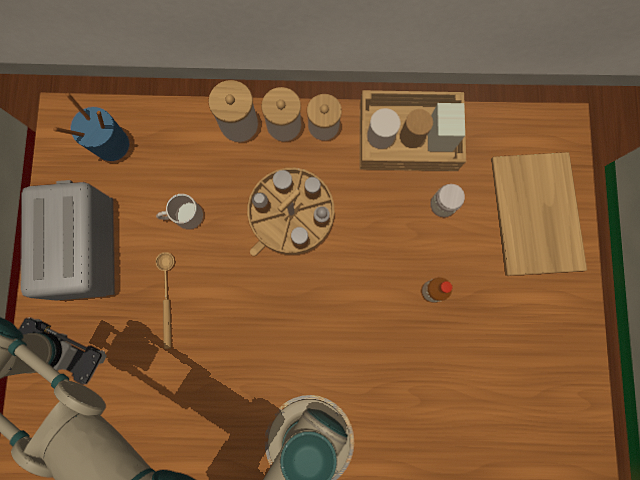

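View pics/scene0.png

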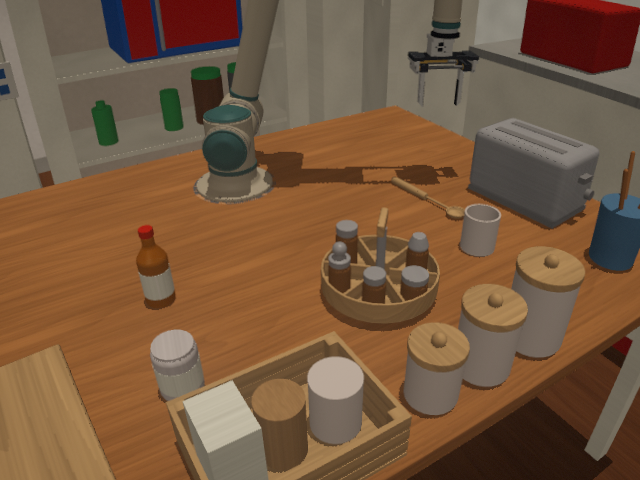

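The top view has the carousel at about (291,211), the pointer tip at (253,252) and the bar at (290,200). In the scene view the knob jar stands at about (340,265), which is probably the jar at (321,214) in the top view. I'll zoom in to check.

```bash
python3 - <<'E'
from h import *
t=cv2.imread('pics/top0.png')[155:265,235:345]; s=cv2.imread('pics/scene0.png')[195:330,305:450]
a=cv2.resize(t,(440,440),interpolation=cv2.INTER_CUBIC); b=cv2.resize(s,(360,335),interpolation=cv2.INTER_CUBIC)
o=np.zeros((440,800,3),np.uint8);o[:,:440]=a;o[:335,440:]=b
cv2.imwrite('pics/crop0.png',o)
c=cam('top')
for n,u,v,z in [('knob?',321,212,.11),('tip',251,252,.006),('centre',291,211,.062),('bar',290,201,.178)]: print(n,plane(c,u,v,z).round(3))
E
```

```text
knob? [ 0.589 -0.019  0.11 ]
tip [0.494 0.172 0.006]
centre [0.6   0.062 0.062]
bar [0.601 0.059 0.178]
```

View pics/crop0.png

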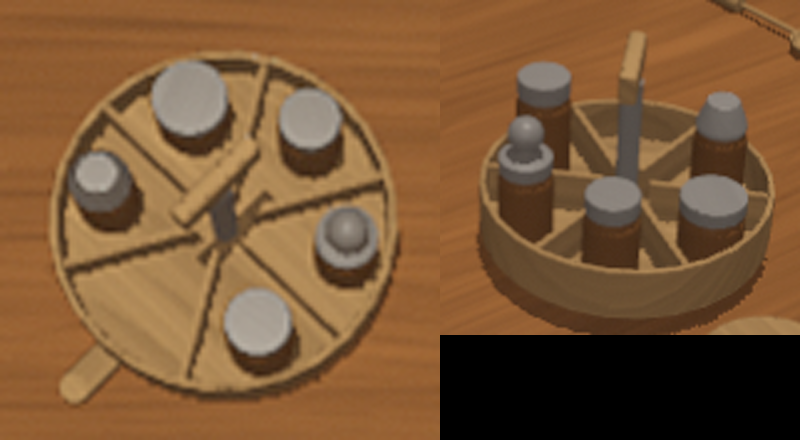

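```bash
python3 -m handwheel '[[[0,0,0],[-0.87,-0.45,-0.3],0],[[0,0,0],[-0.87,-0.45,-0.3],0],[[0,0,0],[-0.87,-0.45,-0.3],0],[[0,0,0],[-0.87,-0.45,-0.3],0],[[0,0,0],[-0.87,-0.45,-0.3],0]]'; python3 -m handwheel '[[[0,0,0],[-0.87,-0.45,0],0],[[0,0,0],[-0.87,-0.45,0],0],[[0,0,0],[-0.87,-0.45,0],0],[[0,0,0],[-0.87,-0.45,0],0],[[0,0,0],[-0.87,-0.45,0],0]]'
python3 -m handwheel '[[[0,0,1],[-0.5,-0.3,0],0],[[0,0,1],[0,0,0],0],[[0,0,1],[0,0,0],0],[[0,0,1],[0,0,0],0],[[0,0,0],[0,0,0],0]]'
python3 - <<'E'
from h import *
c=cam('wrist'); save(c,'w0'); o=arm.get_obs(); print(o['position'],o['orientation'],o['qpos'],o['t'])
c=cam('top'); save(c,'top1')
E
```

```text
t: 0.78
position: [0.3911, 0.3284, 0.378]
orientation: [0.213, 0.977, -0.0, -0.0]
ft_force: [0.2, 0.3, -0.8]
grip_width: 1.0
gripper_force: 0.0
t: 1.4
position: [0.542, 0.1355, 0.3774]
orientation: [0.213, 0.977, 0.0, -0.0]
ft_force: [0.9, 1.0, 0.7]
grip_width: 0.997
gripper_force: 0.0
t: 2.02
position: [0.5577, 0.1128, 0.3773]
orientation: [0.347, 0.938, -0.0, -0.0]
ft_force: [-0.2, 0.2, 0.2]
grip_width: 1.005
gripper_force: 0.0
[0.55769494 0.11283721 0.37740195] [ 3.46600858e-01  9.38012679e-01 -8.03241282e-05 -2.30640754e-04] [ 7.73347351e-02  2.35299885e-01  1.37889224e+00  4.69364310e-05
  1.52788673e+00 -7.85573802e-01] 2.075
```

View pics/w0.png

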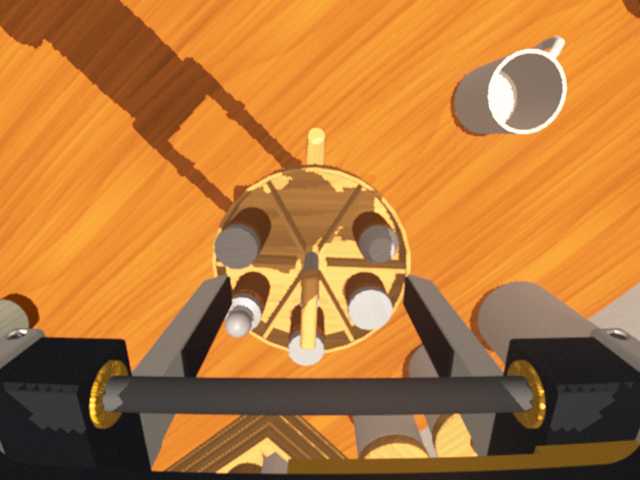

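The wrist view shows the pointer tip at (317,130), with its shaft meeting the rim near (316,162). The bar runs from about (310,275) to (310,345), and the knob ball is at (237,323). I'll enlarge it for exact pixels.

```bash
python3 - <<'E'
import cv2
i=cv2.imread('pics/w0.png')[120:370,205:425]
cv2.imwrite('pics/w0c.png',cv2.resize(i,None,fx=2.4,fy=2.4,interpolation=cv2.INTER_CUBIC))
E
```

```text
(no output)
```

View pics/w0c.png

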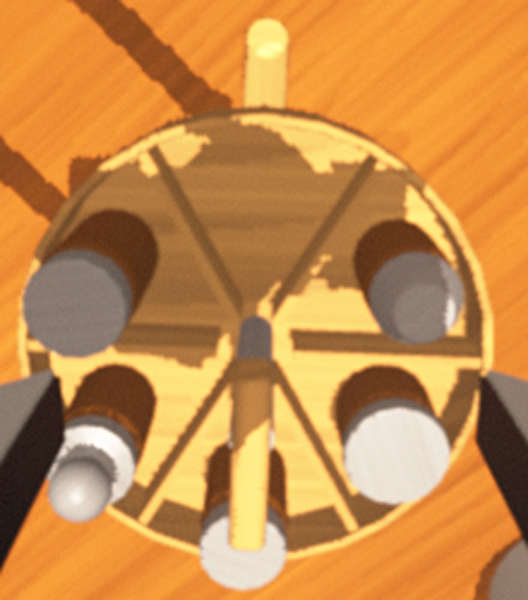

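The crop shows the pointer tip circle at about (267,40), the rim from x=20 to 491, the top face of the bar from about (252,385) to (248,550), and the ball at (80,489).

```bash
python3 - <<'E'
from h import *
from scipy.optimize import least_squares
c=cam('wrist'); o=arm.get_obs()
P=lambda x,y,z: plane(c,205+x/2.4,120+y/2.4,z)[:2]
rim=np.array([P(x,y,.062) for x,y in [(20,340),(491,350),(256,108),(150,132),(380,143),(160,535),(320,545)]])
s=least_squares(lambda p:np.hypot(*(rim-p[:2]).T)-p[2],[.6,.06,.118]); print('axis',s.x,'res',s.fun.round(4)); A=s.x[:2]
tc=P(267,40,.012); print('tip',tc,np.hypot(*(tc-A)),'want .15')
b1,b2=P(248,550,.178),P(252,385,.178); print('bar',b1,b2,np.hypot(*(b1-b2)),(b1+b2)/2)
k=P(80,489,.123); print('knob',k,np.hypot(*(k-A)),'want .084')
top=cv2.imread('pics/top0.png'); ang=lambda d:np.degrees(np.arctan2(d[1],d[0]))
base=P(266.5,95,.012)
for n,d in [('pointer',tc-A),('pointerline',tc-base),('knob',k-A),('bar',b1-b2)]: print(n,ang(d).round(1))
R_=R.from_quat(o['orientation']).as_matrix(); print('tool y',ang(R_[:,1]),o['position'],'grasp shift tool units',(R_.T@(np.r_[A,0.247]-o['position'])/.05).round(2))
E
```

```text
axis [0.60553474 0.06422407 0.11625403] res [-0.0002  0.      0.0003 -0.0001 -0.0001  0.0004 -0.0003]
tip [0.49816682 0.16361942] 0.1463123518444594 want .15
bar [0.63300808 0.03909405] [0.58321803 0.08422992] 0.06720339508877989 [0.60811305 0.06166198]
knob [ 0.58841703 -0.02180733] 0.08771783030409876 want .084
pointer 137.2
pointerline 138.9
knob -101.3
bar -42.2
tool y 49.428354015070234 [0.55769541 0.11291076 0.3775228 ] grasp shift tool units [-1.36 -0.12  2.61]
```

```bash
python3 -m handwheel '[[[0,0,0.4],[-0.7,-0.06,0],0],[[0,0,0],[-0.66,-0.06,0],0],[[0,0,0],[0,0,0.5],0],[[0,0,0],[0,0,0.5],0],[[0,0,0],[0,0,0],0]]'
python3 -m handwheel '[[[0,0,0],[0,0,0.5],0],[[0,0,0],[0,0,0.5],0],[[0,0,0],[0,0,0.4],0],[[0,0,0],[0,0,0.2],0],[[0,0,0],[0,0,0],0]]'
python3 - <<'E'
from h import *
c=cam('wrist'); save(c,'w1'); print(arm.get_obs()['qpos'])
E
```

```text
t: 2.8
position: [0.6039, 0.0634, 0.3256]
orientation: [0.36, 0.933, -0.001, -0.002]
ft_force: [-0.4, 0.2, -0.6]
grip_width: 1.001
gripper_force: 0.0
t: 3.42
position: [0.605, 0.0635, 0.248]
orientation: [0.36, 0.933, 0.0, 0.0]
ft_force: [0.3, 0.7, -0.1]
grip_width: 0.999
gripper_force: 0.0
[-9.79930957e-03  3.58672114e-01  1.51893022e+00  1.19848965e-04
  1.26263057e+00 -8.43909372e-01]
```

View pics/w1.png

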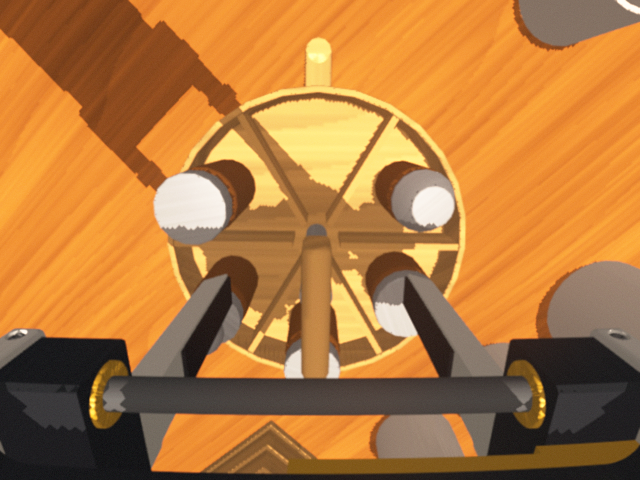

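The bar (u≈315) is centred between the fingers and lines up with the pointer (318), so I can close on it.

```bash
python3 -m handwheel '[[[0,0,0],[0,0,0],1],[[0,0,0],[0,0,0],1],[[0,0,0],[0,0,0],1],[[0,0,0],[0,0,0],1],[[0,0,0],[0,0,0],1]]';python3 -m handwheel '[[[0,0,0],[0,0,0],1],[[0,0,0],[0,0,0],1],[[0,0,0],[0,0,0],1],[[0,0,0],[0,0,0],1],[[0,0,0],[0,0,0],1]]'
```

```text
t: 4.1
position: [0.6048, 0.0634, 0.2477]
orientation: [0.36, 0.933, 0.0, 0.0]
ft_force: [0.6, -0.2, 0.4]
grip_width: 0.506
gripper_force: 0.0
t: 4.72
position: [0.6044, 0.063, 0.2476]
orientation: [0.36, 0.933, -0.001, -0.0]
ft_force: [-1.4, -2.2, -0.5]
grip_width: 0.168
gripper_force: 30.0
```

```bash
python3 -m handwheel '[[[0,0,0.2],[0,0,0],1],[[0,0,0.4],[0,0,0],1],[[0,0,0.6],[0,0,0],1],[[0,0,0.8],[0,0,0],1],[[0,0,0.8],[0,0,0],1]]';python3 -m handwheel '[[[0,0,0.8],[0,0,0],1],[[0,0,0.8],[0,0,0],1],[[0,0,0.8],[0,0,0],1],[[0,0,0.8],[0,0,0],1],[[0,0,0.8],[0,0,0],1]]'
```

```text
t: 5.35
position: [0.6048, 0.0633, 0.2476]
orientation: [0.451, 0.893, -0.0, 0.0]
ft_force: [-0.6, -2.4, 0.8]
grip_width: 0.167
gripper_force: 30.0
t: 5.98
position: [0.6053, 0.0636, 0.2477]
orientation: [0.571, 0.821, 0.001, 0.0]
ft_force: [0.4, -1.2, -0.4]
grip_width: 0.164
gripper_force: 30.0
```

6.8 units are done and the forces are small. 23.2 units remain, to be finished with a gentle ramp down.

```bash
python3 -m handwheel '[[[0,0,0.8],[0,0,0],1],[[0,0,0.8],[0,0,0],1],[[0,0,0.8],[0,0,0],1],[[0,0,0.8],[0,0,0],1],[[0,0,0.8],[0,0,0],1]]';python3 -m handwheel '[[[0,0,0.8],[0,0,0],1],[[0,0,0.8],[0,0,0],1],[[0,0,0.8],[0,0,0],1],[[0,0,0.8],[0,0,0],1],[[0,0,0.8],[0,0,0],1]]';python3 -m handwheel '[[[0,0,0.8],[0,0,0],1],[[0,0,0.8],[0,0,0],1],[[0,0,0.8],[0,0,0],1],[[0,0,0.8],[0,0,0],1],[[0,0,0.8],[0,0,0],1]]';python3 -m handwheel '[[[0,0,0.8],[0,0,0],1],[[0,0,0.8],[0,0,0],1],[[0,0,0.8],[0,0,0],1],[[0,0,0.8],[0,0,0],1],[[0,0,0.8],[0,0,0],1]]';python3 -m handwheel '[[[0,0,0.8],[0,0,0],1],[[0,0,0.8],[0,0,0],1],[[0,0,0.8],[0,0,0],1],[[0,0,0.8],[0,0,0],1],[[0,0,0.8],[0,0,0],1]]'
python3 -m handwheel '[[[0,0,0.8],[0,0,0],1],[[0,0,0.8],[0,0,0],1],[[0,0,0.6],[0,0,0],1],[[0,0,0.5],[0,0,0],1],[[0,0,0.5],[0,0,0],1]]'
python3 -m handwheel '[[[0,0,0],[0,0,0],1],[[0,0,0],[0,0,0],1],[[0,0,0],[0,0,0],1]]'
python3 - <<'E'
from h import *
c=cam('wrist'); save(c,'w2'); c=cam('top'); save(c,'top2'); o=arm.get_obs();print(o['qpos'])
r=R.from_quat(o['orientation']).as_matrix(); print(np.degrees(np.arctan2(r[1,1],r[0,1])))
s=cv2.imread('pics/w2.png'); t=cv2.resize(cv2.imread('pics/top2.png')[155:265,235:345],(480,480),interpolation=cv2.INTER_CUBIC)
cv2.imwrite('pics/c2.png',np.hstack([cv2.resize(s[:,160:480],(320,480)),t]))
E
```

```text
t: 6.6
position: [0.6059, 0.0638, 0.2477]
orientation: [0.679, 0.734, 0.001, 0.001]
ft_force: [1.2, -0.7, -1.1]
grip_width: 0.162
gripper_force: 30.0
t: 7.22
position: [0.6065, 0.0637, 0.2477]
orientation: [0.775, 0.632, 0.002, 0.001]
ft_force: [2.4, -0.7, -2.4]
grip_width: 0.17
gripper_force: 30.0
t: 7.85
position: [0.6071, 0.0635, 0.2477]
orientation: [0.855, 0.518, 0.003, 0.001]
ft_force: [4.4, -0.4, -2.3]
grip_width: 0.165
gripper_force: 30.0
t: 8.48
position: [0.6076, 0.0631, 0.2477]
orientation: [0.919, 0.394, 0.003, 0.002]
ft_force: [4.6, -1.8, -3.5]
grip_width: 0.165
gripper_force: 30.0
t: 9.1
position: [0.608, 0.0627, 0.2477]
orientation: [0.965, 0.262, 0.004, 0.002]
ft_force: [4.9, -4.3, -4.2]
grip_width: 0.17
gripper_force: 30.0
t: 9.72
position: [0.6081, 0.0622, 0.2477]
orientation: [0.988, 0.153, 0.004, 0.002]
ft_force: [4.7, -4.3, -4.5]
grip_width: 0.165
gripper_force: 30.0
t: 10.1
position: [0.6082, 0.0622, 0.2477]
orientation: [0.988, 0.154, 0.004, 0.002]
ft_force: [5.8, -4.3, -4.2]
grip_width: 0.167
gripper_force: 30.0
[-0.01078498  0.36043627  1.51833522 -0.00237488  1.25472262  1.25162793]
-72.29009716386285
```

View pics/c2.png

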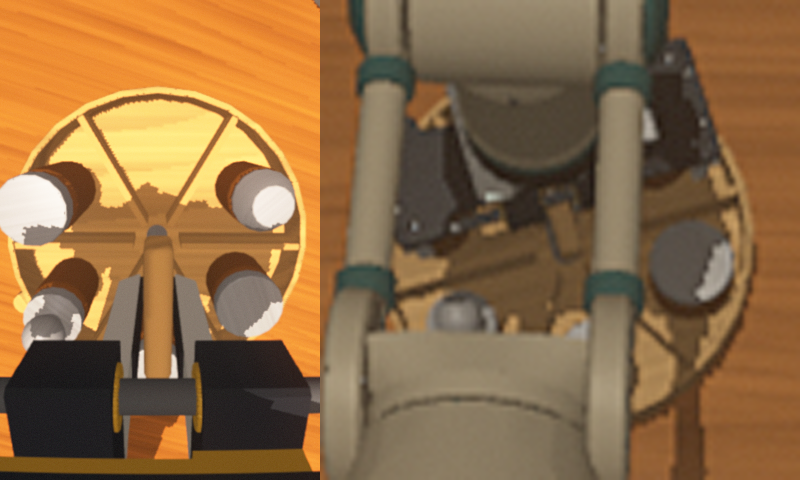

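The bar still lies along the tool axis, so it hasn't slipped. The ball is at wrist px (203,327), and the pointer tip just shows past it near (178,300). I'll check the offset across the pointer line.

```bash
python3 - <<'E'
from h import *
A=np.array([.6055,.0642]); 
c=cam('wrist'); k=plane(c,203,327,.123)[:2]; c2=cam('top')
# second view: ball in top crop (462,313)->full px
k2=plane(c2,235+(462-320)*110/480,155+313*110/480,.123)[:2]
for a in (137.2,138.0):
    d=np.array([np.cos(np.radians(a)),np.sin(np.radians(a))]); n=np.array([-d[1],d[0]])
    for q in (k,k2): print(a,q.round(4),'along',(q-A)@d,'across',(q-A)@n)
s=cam('scene'); save(s,'scene2')
cv2.imwrite('pics/s2c.png',cv2.resize(s['pixels'][190:350,280:470,::-1],None,fx=3.5,fy=3.5,interpolation=cv2.INTER_CUBIC))
E
```

```text
137.2 [0.5503 0.1214] along 0.07937499867914531 across -0.004504944769141259
137.2 [0.5445 0.118 ] along 0.08135900379212178 across 0.0019554530057567855
138.0 [0.5503 0.1214] along 0.07930436267122794 across -0.005612753691164499
138.0 [0.5445 0.118 ] along 0.08137837563013621 across 0.0008193133128789835
```

View pics/s2c.png

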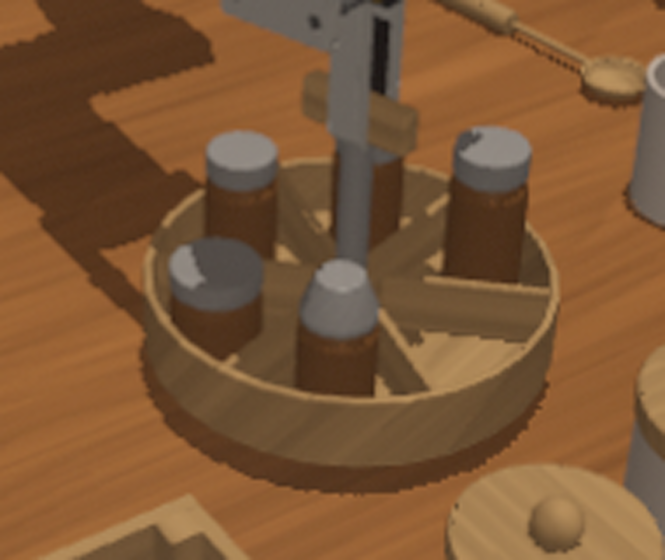

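All five jars stand upright, with the knob jar at the back, behind the post. Both views put it within about 6 mm of the pointer line (limit 14 mm), and the grip is steady at 30 N, so I'm handing in.

```bash
python3 -c "
from cell import arm
print(arm.sign_off())"
```

```text
the job is handed in; nothing more can be done
None
```

I turned the carousel about 120° by its grip bar and handed the job in with the gripper still holding the bar at 30 N: the knob jar is at the front, measured within about 6 mm of the pointer line (limit 14 mm), but sign-off returned no verdict.

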